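# Dock the neck duster handle

## Task

Stand the steel neck duster handle that has a flat along one side in the round bore of the charging dock, turned so that its flat meets the metal key in the bore and it drops fully home to the bottom, and let go of it there, upright. Leave the fully round handle standing where it is.

Things in the scene. Friction and masses are not known exactly. Their poses are not given: they have to be found in the camera images.
- duster: The handle to dock: a steel bar of D section standing upright, loose on the board. Body 100 mm tall, round side of radius 18 mm, a flat over its full height 7 mm from the axis (25 mm from flat to back); on top a thinner dark threaded stub, 12 mm across, 20 mm tall. 0.13 to 0.25 kg. Origin on the round side's axis, at the underside; z up; the flat faces its own -y.
- tube: Bystander to leave alone: a steel handle of the same height and diameter with the same stub, but fully round (36 mm diameter, 100 mm tall), standing loose on the board. Origin at the centre of its underside.
- dock: Grey plastic charging dock fixed on the plywood board (board top at world height 12 mm): a square socket block 84 x 84 mm, 50 mm tall, with the bore in its middle, and joined on its +y side a cradle 210 mm long, 62 to 65 mm tall with the black clipper lying in it and a small toggle switch on its -x rim (both fixed). Origin at the middle of the block's underside; z up.
- dock_bore (a point): Centre of the bore's mouth on the block's top; axes as the dock's. Bore: round, 44 mm wide, 40 mm deep, flat bottom. An aluminium key fills its dock -y side: face 11 mm from the bore's axis, top 5 mm below the mouth, down to the bottom. With the handle's x along the dock's x (flat to key) it has 4 mm play all round and 13 degrees in turn; otherwise it stops on the key.
Mind the look-alikes: they are no part of the job. What is shaped like the duster but blue or green is not meant.

How it is judged:
By the outcome, as a careful person would: the job done as asked, in the order asked, and still so for the second after the job is handed in, with the robot touching nothing.
It also fails if it takes over 40 s, if anything falls off the work surface, if the arm or the gripper's body presses on something with over 40 N, if the wrist force passes 120 N, or if a joint passes its speed limit or range.

## Robot

A 6-joint arm with a two-finger parallel gripper is mounted at the origin on the work surface. World frame = base frame: x ahead of the robot, y to its left, z up, the work surface at z = 0. Lengths are in m, angles in degrees, forces in N, time in s.
With the tool pointing down it reaches from about 0.4 to 0.825 m from the base axis. Payload 7 kg.
Tool frame: the origin (TCP) lies midway between the tips of the shut fingers; the grasp point (between the pads) lies r.grip_depth behind it (r.grip_depth is the distance from the TCP to the grasp point, in m); z points along the fingers, y is the direction in which the jaws open and shut (so a half turn about z gives the same grasp; the last joint's range is limited). The gripper opens to 88 mm and grips with 3 to 60 N. Pads are 19 mm wide; open, the fingers measure 130 mm over their backs; the gripper's body (78 mm by 193 mm) begins 47 mm behind the grasp point.
Start: joints at [91.163, 20.546, 0.682, 0, -70.136, -16.507], TCP at [0.179, 0.651, 0.227] pointing down, gripper open.
Joint ranges: [-176.03, 176.03], [-82.01, 121.73], [-58.28, 71.71], [-173.87, 95.51], [-174.79, -0.11], [-173.66, 173.66]. Speed limits (degrees/s): [136.94, 136.94, 172.46, 180, 180, 180].

## Interface

Orientations are given as [roll, pitch, yaw] about the fixed x, y, z axes, in that order (R = Rz(yaw) Ry(pitch) Rx(roll)).
In Python, from plant import r, imaging, close_job gives the robot as it stands.
- The arm moves only by the tool step_arm, never from a script. Its argument "commands" is a list of rows, each a list of 2 entries, a list of its own where there are three numbers: the shift along the tool's x, y, z in mm, then the turn about the tool's z in degrees. In form: [[[x, y, z], twist], ...]. A call has 1 to 20 rows; each row shifts and turns the commanded pose from where the row before left it, along the tool's axes as they then stand; what a row does not reach is not made up. A row lasts 1/8 s, in which the tool goes at most 62.5 mm and 10.7 degrees, less where a joint would pass 70% of its speed; a pose out of reach is approached as far as the arm can. A call with a gripper value outside its range is refused whole. "gripper" is the closure, from 0 (fully open) to 1 (shut), set as the call begins (left out, the last holds). The fingers move at their own pace and stop on an object; "grip_force" is the grip in N (left out, the last holds). Time passes only in rows, so rows that do not move let the fingers close. It gives the time, the measured TCP pose, the force and the opening at its end, in the units of the state.
- r.get_state(): the state, without advancing time (a new reading comes with each control period).
- imaging.capture(name): name is "scene" or "top" or "wrist"; returns a dict with "img" (384x512x3 uint8, red, green, blue), "z_map" (384x512 float32, m along the optical axis (not along the pixel's ray), 0 where there is no reading), "vfov" (degrees; the focal length in pixels is half the picture's height over the tangent of half this angle, whatever the lens; pixels are square), "cx", "cy" (the principal point, pixels), "extrinsics" (4x4, takes a point from camera to world coordinates); the wrist camera has in their place "T_tool_cam" (4x4, takes a point from camera to tool coordinates, whose origin is the TCP and whose axes are the flange's). Camera axes: x right, y down, z forward; pixel columns grow to the right and rows downward; lengths in m; the calibration is good to about 2 mm. A picture is of the moment at which its call begins: read the wrist's pose just before it.
- close_job(): hands the job in, once; it reports no verdict.
The state is a dict: "time_s": time; "joints": joint angles; "qd": joint speeds; "joint_torque": joint torques, N m; "tcp_pos": TCP position; "eef_rot": TCP orientation; "contact_force": force on the tool from outside, world axes, zero at the start; "moment": the same for the moment, N m; "gripper_width": finger opening in m.
Only numpy, scipy, OpenCV 4.12 (cv2) and the standard library are available. Lean on these libraries where they do the work, as an engineer would, in place of code of your own. Each camera call takes 0.05 s, during which the arm holds its last target.

## Working session

There is one attempt and no reset: what is moved stays moved. The work goes in short steps, Python scripts to look and compute and a tool call to move; the robot and the scene stay as the last step left them, time stands still between calls to the robot, and variables do not carry over. Pictures are saved under pics/ and viewed, and the job is handed in when it is done.

Besides the shell and the picture viewer there is one more tool, called after "Call:" by a JSON object that holds its "api" and its "payload", one argument or row to a line. step_arm: Moves the arm, as the interface text tells. Its arguments: {"type":"object","properties":{"commands":{"type":"array","items":{"type":"array"}},"gripper":{"type":"number"},"grip_force":{"type":"number"}},"required":["commands"]}

```bash
ls; mkdir -p pics; cat > h.py <<'E'
import numpy as np, cv2
from plant import r, imaging
def cap(n):
    c=imaging.capture(n); return c
def f(c): return c["img"].shape[0]/2/np.tan(np.radians(c["vfov"])/2)
def world(c,T=None):
    T=c["extrinsics"] if T is None else T
    z=c["z_map"]; v,u=np.mgrid[:z.shape[0],:z.shape[1]]
    P=np.stack([(u-c["cx"])/f(c)*z,(v-c["cy"])/f(c)*z,z],-1)
    return P@T[:3,:3].T+T[:3,3]
def save(n,im,s=1):
    cv2.imwrite("pics/"+n,cv2.resize(im[...,::-1],None,fx=s,fy=s,interpolation=cv2.INTER_CUBIC))
E
python3 - <<'E'
from h import *
print(r.get_state(), r.grip_depth)
import pickle
for n in("scene","top","wrist"):
    c=cap(n); save(n+"0.png",c["img"],1.5); pickle.dump(c,open(n+"0.pkl","wb"))
    print(n,{k:v for k,v in c.items() if k not in("img","z_map")})
E
```

```text
pics
{'time_s': 0.0, 'joints': array([ 9.11630451e+01,  2.05892914e+01,  6.33287841e-01, -1.82582025e-02,
       -7.01373148e+01, -1.65043503e+01]), 'qd': array([ 0.0184734 , -0.08564611,  0.03158074,  0.05136306, -0.06877985,
        0.00774613]), 'joint_torque': array([ 1.12222126e-03, -5.82722318e+01,  2.93054867e+01,  6.99725077e+00,
        6.98208998e-03, -1.50906371e-04]), 'tcp_pos': array([0.17852098, 0.65044678, 0.22564907]), 'eef_rot': array([ 1.79905650e+02, -1.00560828e-02, -1.53475145e+01]), 'contact_force': array([ 0.75746069, -0.34592294, -0.01645388]), 'moment': array([-0.0204525 , -0.00304566,  0.01009563]), 'gripper_width': 0.08763000780596743} 0.0188
scene {'vfov': 46.668916071177534, 'cx': 253.50927234392535, 'cy': 191.1395284324319, 'extrinsics': array([[-0.39944608,  0.76199962, -0.50970523,  1.11553124],
       [ 0.91674032,  0.33533251, -0.21711584,  0.08685093],
       [ 0.00547854, -0.5539934 , -0.83250303,  1.14022141],
       [ 0.        ,  0.        ,  0.        ,  1.        ]])}
top {'vfov': 45.76463136428565, 'cx': 265.83755287031823, 'cy': 190.48163403155226, 'extrinsics': array([[ 2.34829304e-02, -9.84675644e-01,  1.72807489e-01,
         2.08152943e-01],
       [-9.99718800e-01, -2.36994371e-02,  8.10546191e-04,
        -2.07925778e-01],
       [ 3.29731513e-03, -1.72777930e-01, -9.84955286e-01,
         1.30835190e+00],
       [ 0.00000000e+00,  0.00000000e+00,  0.00000000e+00,
         1.00000000e+00]])}
wrist {'vfov': 65.1809652192246, 'cx': 251.4654693301648, 'cy': 187.9864277740675, 'T_tool_cam': array([[ 3.62272625e-04, -9.64789424e-01, -2.63023260e-01,
         7.04556730e-02],
       [ 9.99999872e-01,  2.56720567e-04,  4.35669798e-04,
         6.92598468e-04],
       [-3.52806133e-04, -2.63023384e-01,  9.64789394e-01,
        -1.58108858e-01],
       [ 0.00000000e+00,  0.00000000e+00,  0.00000000e+00,
         1.00000000e+00]])}
```

View pics/scene0.png

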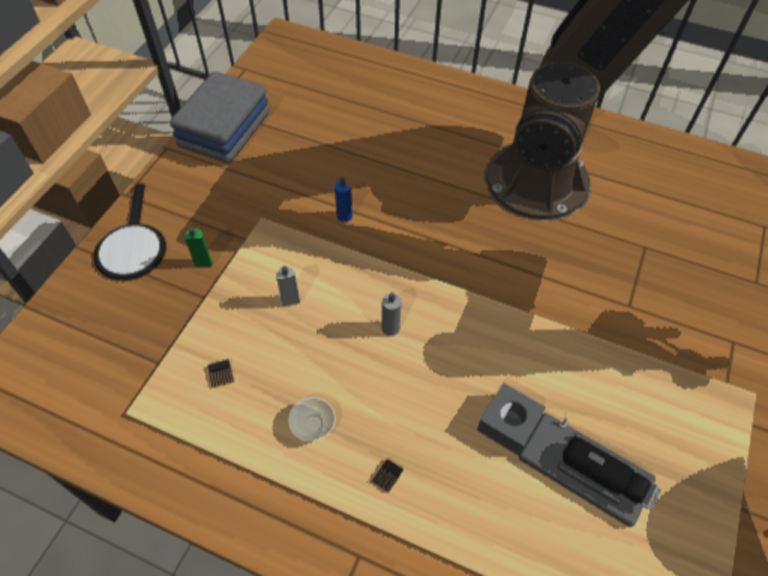

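View pics/top0.png

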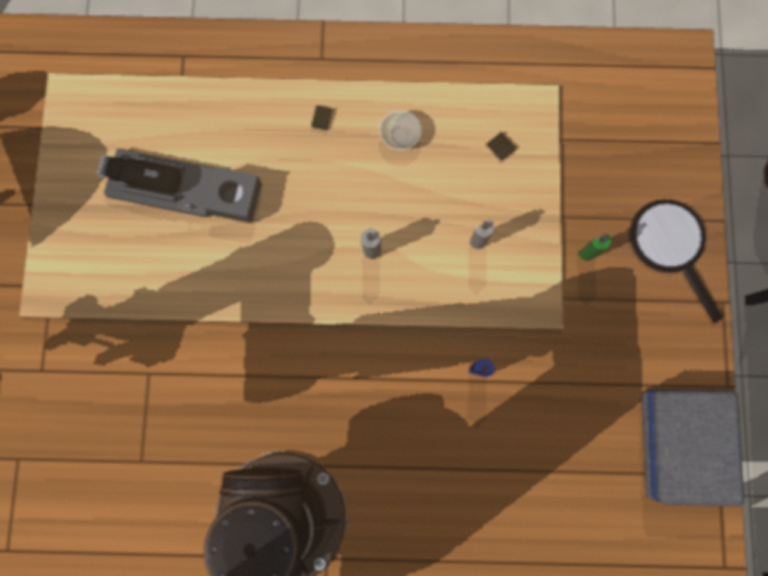

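View pics/wrist0.png

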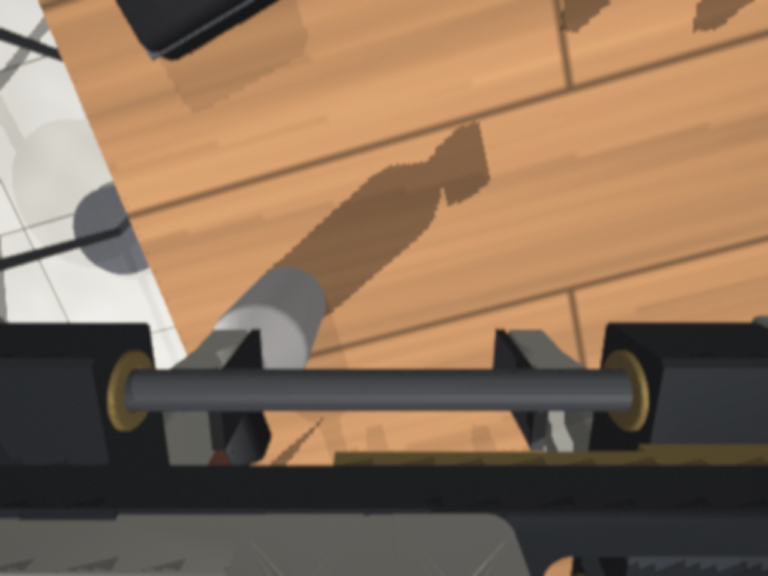

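Candidates in the scene view (shown pixels): grey handle A (288,286), grey handle B (391,314), blue (344,200) and green (198,248), the last two excluded by colour. The wrist view also has a grey cylinder at (270,310). I'll crop A and B to see which one has the flat.

```bash
python3 - <<'E'
from h import *
import pickle
S=pickle.load(open("scene0.pkl","rb"));T=pickle.load(open("top0.pkl","rb"))
a=S["img"][168:240,168:288]; b=T["img"][135:185,230:350]
save("crop.png",np.vstack([cv2.resize(a,(720,432),interpolation=cv2.INTER_CUBIC),np.zeros((0,720,3),np.uint8)]))
save("cropt.png",b,6)
d=T["img"][90:155,60:180]; save("cropd.png",d,6)
for c,n in((S,"s"),(T,"t")):
    W=world(c); hsv=cv2.cvtColor(c["img"],cv2.COLOR_RGB2HSV)
    x,y,z=W[...,0],W[...,1],W[...,2]
    m=((hsv[...,1]<70)&(c["z_map"]>0)&(z>0.03)&(z<0.2)&(x>0.25)).astype(np.uint8)
    k,l,st,ce=cv2.connectedComponentsWithStats(m)
    for i in range(1,k):
        if st[i,4]>40:
            q=W[l==i]; print(n,st[i],q.min(0).round(3),q.max(0).round(3))
            t=q[(q[:,2]>0.095)&(q[:,2]<.118)]; s=q[q[:,2]>.122]
            if len(t): print("   top",t.mean(0).round(4),len(t), "stub",s.mean(0).round(4) if len(s) else None,len(s))
E
```

```text
s [184 178  15  24 264] [ 0.515 -0.374  0.03 ] [ 0.548 -0.338  0.135]
   top [ 0.533  -0.3555  0.1081] 96 stub [ 0.5335 -0.3551  0.1287] 18
s [255 196  13  26 285] [ 0.49  -0.167  0.031] [ 0.527 -0.133  0.134]
   top [ 0.512  -0.1486  0.1093] 125 stub [ 0.5086 -0.1509  0.1297] 17
s [ 319  256  122   95 4151] [0.556 0.071 0.03 ] [0.698 0.379 0.082]
s [192 265  32  30 265] [ 0.703 -0.242  0.03 ] [ 0.785 -0.16   0.046]
t [253  74  28  26 202] [ 0.702 -0.241  0.03 ] [ 0.783 -0.161  0.046]
t [  70  100  102   47 2136] [0.553 0.071 0.03 ] [0.69  0.369 0.074]
t [ 65 103  10  16 104] [0.626 0.344 0.055] [0.669 0.376 0.077]
t [ 95 111  13   9  80] [0.618 0.248 0.069] [0.644 0.283 0.082]
t [314 147  15  18 161] [ 0.511 -0.373  0.031] [ 0.542 -0.341  0.134]
   top [ 0.5228 -0.3582  0.1097] 94 stub [ 0.5285 -0.3575  0.1305] 13
t [240 153  14  19 186] [ 0.487 -0.169  0.033] [ 0.521 -0.135  0.136]
   top [ 0.5018 -0.1522  0.1104] 123 stub [ 0.5042 -0.1516  0.1301] 19
```

View pics/crop.png

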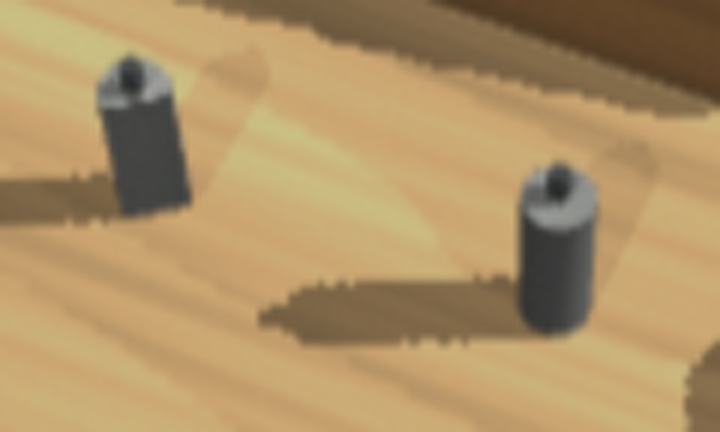

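View pics/cropt.png

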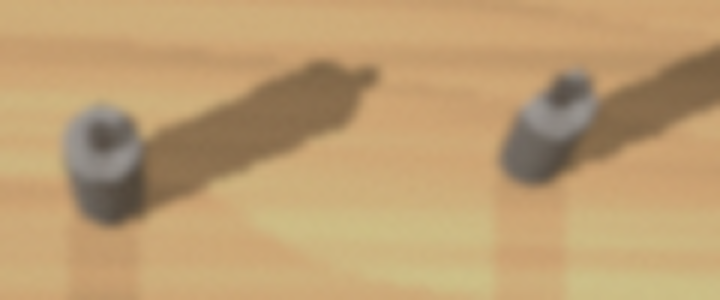

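View pics/cropd.png

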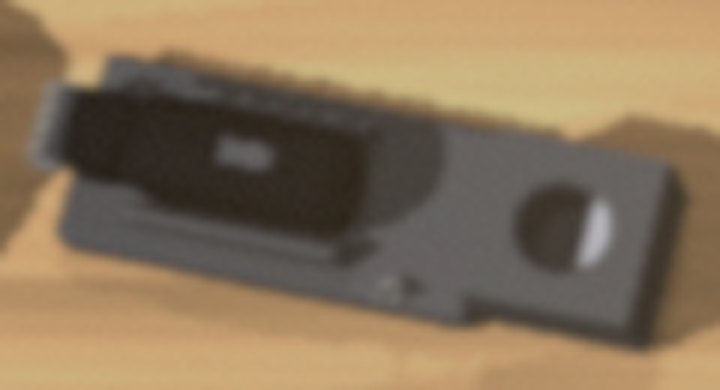

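```bash
cat > dock.py <<'E'
from h import *
import pickle
for n in("scene","top"):
    c=pickle.load(open(n+"0.pkl","rb")); W=world(c); z=W[...,2]
    m=((abs(z-.062)<.006)&(W[...,1]>.04)&(W[...,1]<.165)&(W[...,0]>.5)&(W[...,0]<.75)).astype(np.uint8)
    q=W[m>0]; print(n,len(q),q.mean(0).round(4))
    # ray cast pixels of grey onto z=.062
    hsv=cv2.cvtColor(c["img"],cv2.COLOR_RGB2HSV)
    h=W[...,2]
    all_=W[(z>.035)&(W[...,1]>.04)&(W[...,1]<.4)&(W[...,0]>.5)&(W[...,0]<.75)&(hsv[...,1]<70)]
    r0=cv2.minAreaRect((all_[:,:2]*1000).astype(np.float32)); print(" all rect",r0)
    r1=cv2.minAreaRect((q[:,:2]*1000).astype(np.float32)); print(" top rect",r1)
    # flat of A
    a=W[(abs(W[...,0]-.53)<.04)&(abs(W[...,1]+.357)<.04)&(z>.035)&(z<.1)&(hsv[...,1]<70)]
    mu=a.mean(0); u,s,v=np.linalg.svd(a-mu,full_matrices=False); print(" flat",len(a),mu.round(4),v[2].round(3),(s/np.sqrt(len(a))*1000).round(2), "az",np.degrees(np.arctan2(v[2,1],v[2,0])))
E
python3 dock.py
```

```text
scene 838 [0.6055 0.1191 0.0615]
 all rect ((624.6770629882812, 226.7110595703125), (303.0823059082031, 97.94550323486328), 78.9148941040039)
 top rect ((604.223388671875, 119.38090515136719), (84.23766326904297, 86.1723403930664), 79.36846160888672)
 flat 150 [ 0.5369 -0.3522  0.0666] [-0.794 -0.608 -0.011] [18.54  9.73  1.36] az -142.56670101789692
top 694 [0.6012 0.1175 0.0615]
 all rect ((619.7490844726562, 226.37973022460938), (303.8839416503906, 96.97476959228516), 79.82474517822266)
 top rect ((602.0948486328125, 118.70753479003906), (86.2352523803711, 85.89328002929688), 79.34107208251953)
 flat 54 [ 0.5152 -0.3523  0.0703] [-0.962  0.272  0.004] [18.66  7.71  2.02] az 164.21277231623307
```

Handle A has the flat: its lower edge is straight in the crop, with the flat facing azimuth about 37°. B is round. First I'll look at the dock with the wrist camera.

Call:
{"api": "step_arm", "payload": {
  "commands": [
    [[43,33,-2],0],
    [[43,33,-2],0],
    [[43,33,-2],0],
    [[43,33,-2],0],
    [[43,33,-2],0],
    [[43,33,-2],0],
    [[43,33,-2],0],
    [[43,33,-2],0],
    [[43,33,-2],0],
    [[43,33,-2],0],
    [[43,33,-2],0],
    [[43,33,-2],0],
    [[0,0,0],0],
    [[0,0,0],0]
  ]
}}

```text
time_s: 1.9
tcp_pos: [0.5712, 0.1322, 0.2501]
eef_rot: [180.0, 0.0, -15.4]
contact_force: [0.2, 0.3, 0.7]
gripper_width: 0.0872
```

```bash
cat >> h.py <<'E'
from scipy.spatial.transform import Rotation as Ro
def wrist():
    s=r.get_state(); c=cap("wrist")
    T=np.eye(4); T[:3,:3]=Ro.from_euler("xyz",s["eef_rot"],degrees=True).as_matrix(); T[:3,3]=s["tcp_pos"]
    return s,c,T@c["T_tool_cam"]
def cast(c,T,uv,z):
    uv=np.atleast_2d(uv).astype(float); d=np.c_[(uv[:,0]-c["cx"])/f(c),(uv[:,1]-c["cy"])/f(c),np.ones(len(uv))]@T[:3,:3].T
    return T[:3,3]+d*((z-T[2,3])/d[:,2])[:,None]
E
python3 - <<'E'
from h import *
import pickle
s,c,T=wrist(); pickle.dump((s,c,T),open("w1.pkl","wb")); save("w1.png",c["img"],1.5); print(s["time_s"],s["tcp_pos"],s["eef_rot"],s["joints"])
E
```

```text
1.9 [0.57123486 0.13216923 0.25010676] [ 1.79976936e+02  4.23628993e-02 -1.54076118e+01] [ 3.21110318e+01  1.14470129e+01 -8.77314596e+00 -1.66899257e-02
 -6.98254617e+01  4.24871272e+01]
```

View pics/w1.png

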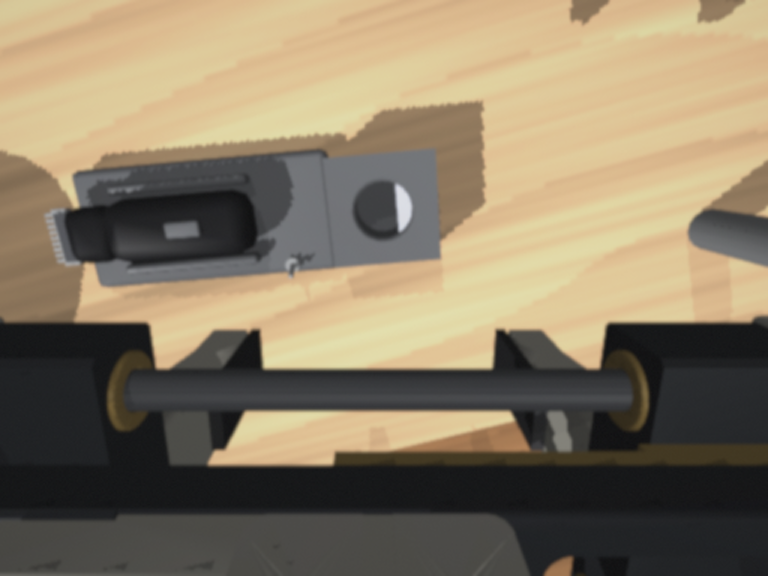

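The bore is at (383,210), with the bright key on its right side. The block spans (328,158)–(440,258).

```bash
python3 - <<'E'
from h import *
import pickle
s,c,T=pickle.load(open("w1.pkl","rb")); W=world(c,T); z=W[...,2]; g=cv2.cvtColor(c["img"],cv2.COLOR_RGB2GRAY)
print(g[140,225:300:3], z[140,225:300:3].round(3))
m=((abs(z-.062)<.004)).astype(np.uint8); m[:, :219]=0; m[190:]=0; m[:, 300:]=0
q=W[m>0]; ct,_=cv2.findContours(m,cv2.RETR_CCOMP,cv2.CHAIN_APPROX_NONE)
for k in sorted(ct,key=len)[-2:]:
    P=cast(c,T,k[:,0],.062)[:,:2]*1000; P=P.astype(np.float32)
    print(len(k),"rect",cv2.minAreaRect(P),"circ",cv2.minEnclosingCircle(P), "ell",cv2.fitEllipse(P))
# key: bright
kb=((g>150)).astype(np.uint8); kb[:, :240]=0; kb[:,285:]=0; kb[:115]=0; kb[165:]=0
ct,_=cv2.findContours(kb,0,cv2.CHAIN_APPROX_NONE); k=max(ct,key=len)
P=cast(c,T,k[:,0],.057)[:,:2]*1000; print("key rect",cv2.minAreaRect(P.astype(np.float32)),z[kb>0].mean())
left=np.array([[min(k[k[:,0,1]==v][:,0,0]),v] for v in np.unique(k[:,0,1])[3:-3]])
L=cast(c,T,left,.057)[:,:2]*1000; l=cv2.fitLine(L.astype(np.float32),cv2.DIST_HUBER,0,.01,.01).ravel(); print("key edge",l,np.degrees(np.arctan2(l[1],l[0])))
# dark bore interior
db=((g<80)).astype(np.uint8); db[:, :230]=0; db[:,285:]=0; db[:112]=0; db[165:]=0
u=db|kb; ct,_=cv2.findContours(u,0,cv2.CHAIN_APPROX_NONE); k=max(ct,key=len)
P=cast(c,T,k[:,0],.062)[:,:2]*1000; print("bore",cv2.fitEllipse(P.astype(np.float32)))
E
```

```text
[115 116 116 100  54  64  64  64  64  65  64  64  65 132 221 221 205 115
 117 117 117 117 116 119 123] [0.061 0.063 0.061 0.062 0.044 0.021 0.022 0.023 0.022 0.022 0.023 0.023
 0.022 0.03  0.058 0.056 0.055 0.061 0.061 0.061 0.061 0.062 0.062 0.012
 0.012]
111 rect ((602.9140014648438, 118.3332290649414), (44.415401458740234, 44.336971282958984), 30.164451599121094) circ ((602.747314453125, 118.03224182128906), 22.658920288085938) ell ((602.8118896484375, 118.16949462890625), (44.206504821777344, 44.38601303100586), 41.380489349365234)
285 rect ((602.4567260742188, 118.21195983886719), (83.88219451904297, 83.84710693359375), 79.48527526855469) circ ((602.7953491210938, 118.38006591796875), 58.44784927368164) ell ((601.8909301757812, 117.6148910522461), (95.40474700927734, 98.4635238647461), 47.1114616394043)
key rect ((599.0639038085938, 102.2971420288086), (11.70473861694336, 34.822940826416016), 80.04703521728516) 0.05644671739192743
key edge [ 9.8178941e-01 -1.8997242e-01  6.0166357e+02  1.0717874e+02] -10.951175
bore ((602.2811279296875, 123.58309936523438), (32.564186096191406, 45.94745635986328), 80.66348266601562)
```

Call:
{"api": "step_arm", "payload": {
  "commands": [
    [[7.5,51.5,0],0],
    [[7.5,51.5,0],0],
    [[7.5,51.5,0],0],
    [[7.5,51.5,0],0],
    [[7.5,51.5,0],0],
    [[7.5,51.5,0],0],
    [[7.5,51.5,0],0],
    [[7.5,51.5,0],0],
    [[7.5,51.5,0],0],
    [[0,0,0],9],
    [[0,0,0],9],
    [[0,0,0],9],
    [[0,0,0],10],
    [[0,0,0],0],
    [[0,0,0],0]
  ]
}}

```text
time_s: 3.82
tcp_pos: [0.5142, -0.3315, 0.2507]
eef_rot: [-180.0, -0.0, -52.0]
contact_force: [-0.8, 1.0, -0.4]
gripper_width: 0.0879
```

```bash
python3 - <<'E'
from h import *
import pickle
s,c,T=wrist(); pickle.dump((s,c,T),open("w2.pkl","wb")); save("w2.png",c["img"],1.5); print(s["time_s"],s["tcp_pos"],s["eef_rot"],s["joints"])
E
```

```text
3.825 [ 0.51419349 -0.33153742  0.25069326] [-1.79993360e+02 -6.44808617e-03 -5.20490262e+01] [-1.45436211e+01  1.38217437e+01 -5.61117810e+00 -1.42276047e-03
 -7.05579204e+01  5.24950688e+01]
```

View pics/w2.png

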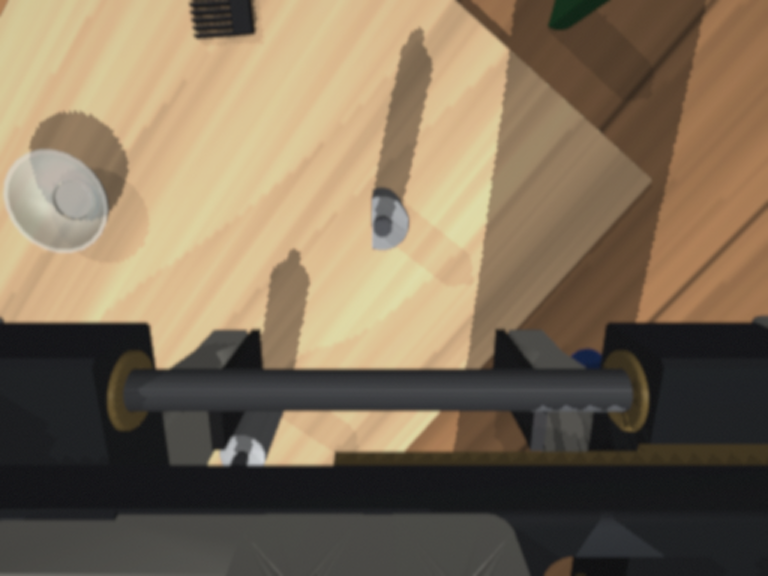

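The D-shaped top is at (390,220), with its flat facing left (tool −y). The round tube is at (243,452).

```bash
python3 - <<'E'
from h import *
import pickle
s,c,T=pickle.load(open("w2.pkl","rb")); W=world(c,T); z=W[...,2]
save("w2c.png",c["img"][115:180,225:300],8)
m=((abs(z-.112)<.006)|((z>.118)&(z<.14))).astype(np.uint8); m[:115]=0;m[180:]=0;m[:,:225]=0;m[:,300:]=0
print(m.sum())
mt=((abs(z-.112)<.004)&(m>0))
q=W[m>0]; t=W[mt]
r0=cv2.minAreaRect((t[:,:2]*1000).astype(np.float32)); print("top rect",r0,t.mean(0))
st=W[(m>0)&(z>.122)]; print("stub",st.mean(0),len(st))
ct,_=cv2.findContours(m,0,cv2.CHAIN_APPROX_NONE); k=max(ct,key=len)[:,0]
P=cast(c,T,k,.112)[:,:2]*1000
le=np.array([[k[k[:,1]==v][:,0].min(),v] for v in np.unique(k[:,1])]); print(le.tolist()); 
for v in range(122,170,3): print(v,[int(x) for x in (z[v,240:280:2]*1000)])
E
```

```text
758
top rect ((525.9801025390625, -361.7530517578125), (23.89673614501953, 34.92121887207031), 37.80952453613281) [ 0.52693189 -0.3620818   0.11176821]
stub [ 0.53054799 -0.35845231  0.13072766] 142
[[251, 130], [248, 131], [248, 132], [248, 133], [248, 134], [248, 135], [248, 136], [248, 137], [248, 138], [248, 139], [248, 140], [248, 141], [248, 142], [248, 143], [248, 144], [248, 145], [248, 146], [248, 147], [248, 148], [248, 149], [248, 150], [248, 151], [248, 152], [248, 153], [248, 154], [248, 155], [248, 156], [248, 157], [248, 158], [248, 159], [248, 160], [248, 161], [248, 162], [248, 163], [248, 164], [249, 165]]
122 [11, 11, 12, 11, 12, 10, 11, 12, 12, 12, 12, 11, 12, 10, 11, 11, 11, 11, 12, 12]
125 [10, 12, 12, 10, 11, 26, 33, 38, 33, 22, 10, 12, 11, 12, 11, 11, 11, 11, 11, 11]
128 [10, 11, 12, 11, 69, 78, 84, 88, 85, 79, 69, 49, 11, 12, 11, 12, 11, 11, 11, 10]
131 [11, 11, 12, 12, 110, 110, 111, 112, 112, 111, 111, 103, 83, 11, 12, 12, 11, 13, 11, 10]
134 [11, 10, 11, 13, 111, 111, 111, 111, 111, 111, 111, 111, 111, 109, 11, 12, 12, 11, 10, 11]
137 [11, 10, 13, 12, 111,
[... 323 characters left out ...]
10, 112, 111, 111, 111, 111, 12, 11, 12]
149 [11, 12, 10, 12, 111, 132, 132, 131, 130, 131, 129, 111, 112, 112, 110, 111, 109, 12, 11, 11]
152 [11, 10, 12, 11, 110, 131, 132, 131, 131, 132, 130, 112, 112, 111, 112, 112, 10, 11, 13, 12]
155 [11, 11, 11, 10, 112, 129, 132, 131, 131, 131, 111, 111, 111, 111, 110, 111, 12, 9, 12, 11]
158 [12, 11, 11, 12, 111, 112, 112, 112, 111, 111, 112, 112, 111, 111, 111, 10, 12, 11, 12, 11]
161 [10, 12, 12, 10, 111, 112, 111, 112, 111, 112, 111, 110, 111, 111, 12, 11, 10, 11, 11, 12]
164 [12, 10, 11, 11, 111, 111, 110, 110, 110, 112, 112, 111, 12, 12, 12, 11, 11, 10, 10, 11]
167 [10, 11, 12, 12, 12, 11, 11, 11, 11, 11, 12, 12, 11, 12, 10, 11, 11, 11, 11, 12]
```

View pics/w2c.png

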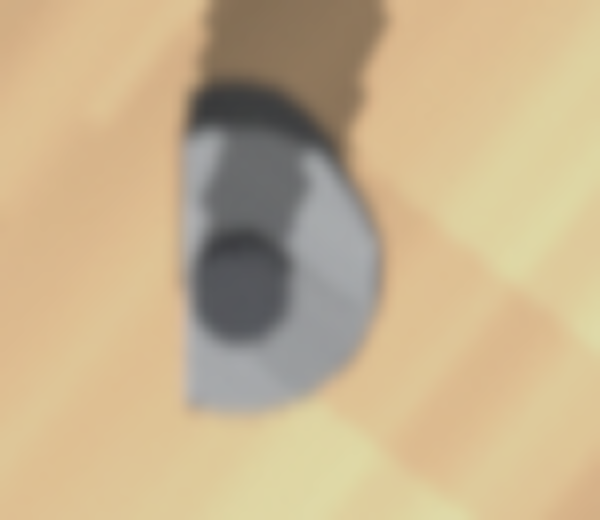

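Call:
{"api": "step_arm", "payload": {
  "commands": [
    [[31,9.5,0],0],
    [[0,0,45],0],
    [[0,0,45],0],
    [[0,0,40],0],
    [[0,0,25],0],
    [[0,0,17],0],
    [[0,0,0],0],
    [[0,0,0],0]
  ]
}}

```text
time_s: 4.88
tcp_pos: [0.5261, -0.363, 0.0797]
eef_rot: [-180.0, -0.1, -52.3]
contact_force: [-0.6, -0.4, 0.1]
gripper_width: 0.087
```

```bash
python3 - <<'E'
from h import *
s,c,T=wrist(); save("w3.png",c["img"],1.5); print(s["time_s"],s["tcp_pos"],s["eef_rot"],s["contact_force"])
c=cap("scene"); save("s3.png",c["img"][150:250,150:300],4)
E
```

```text
4.875 [ 0.52609506 -0.36302557  0.07973448] [-1.79961839e+02 -9.01611636e-02 -5.22990847e+01] [-0.56139733 -0.41126848  0.14208173]
```

View pics/w3.png

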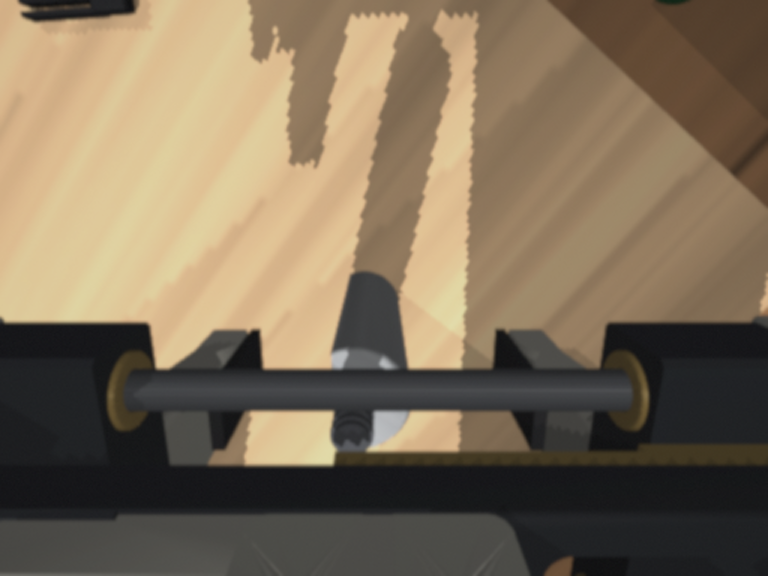

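View pics/s3.png

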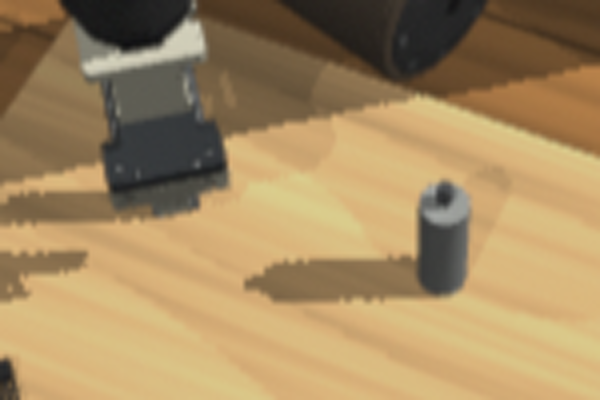

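The handle's body sits between the fingers, seen at (370,370). Closing now.

Call:
{"api": "step_arm", "payload": {
  "commands": [
    [[0,0,1],0],
    [[0,0,0],0],
    [[0,0,0],0],
    [[0,0,0],0],
    [[0,0,0],0],
    [[0,0,0],0],
    [[0,0,0],0],
    [[0,0,0],0]
  ],
  "gripper": 1,
  "grip_force": 35
}}

```text
time_s: 5.98
tcp_pos: [0.5254, -0.3627, 0.0775]
eef_rot: [-180.0, -0.0, -52.3]
contact_force: [0.1, 0.1, -0.6]
gripper_width: 0.0241
```

Call:
{"api": "step_arm", "payload": {
  "commands": [
    [[0,0,-20],0],
    [[0,0,-40],0],
    [[0,0,-40],0],
    [[0,0,-40],0],
    [[0,0,-20],0],
    [[-33.7,-36,0],0],
    [[-33.7,-36,0],0],
    [[-33.7,-36,0],0],
    [[-33.7,-36,0],0],
    [[-33.7,-36,0],0],
    [[-33.7,-36,0],0],
    [[-33.7,-36,0],0],
    [[-33.7,-36,0],0],
    [[-33.7,-36,0],0],
    [[-33.7,-36,0],0],
    [[0,0,0],0]
  ]
}}

```text
time_s: 7.98
tcp_pos: [0.6044, 0.1271, 0.2366]
eef_rot: [179.9, 0.0, -52.2]
contact_force: [0.4, 0.2, -2.8]
gripper_width: 0.0243
```

Call:
{"api": "step_arm", "payload": {
  "commands": [
    [[0,0,0],9.9],
    [[0,0,0],9.9],
    [[0,0,0],9.9],
    [[0,0,0],9.9],
    [[0,0,0],9.9],
    [[0,0,0],9.9],
    [[0,0,0],9.9],
    [[0,0,0],9.9],
    [[0,0,0],9.9],
    [[0,0,0],9.9],
    [[0,0,0],9.9],
    [[0,0,0],9.9],
    [[0,0,0],9.9],
    [[0,0,0],9.6],
    [[0,0,0],0],
    [[0,0,0],0]
  ]
}}

```text
time_s: 9.98
tcp_pos: [0.6043, 0.1236, 0.2375]
eef_rot: [-180.0, -0.0, 169.5]
contact_force: [0.2, -0.5, -1.1]
gripper_width: 0.0241
```

```bash
python3 - <<'E'
from h import *
import pickle
s,c,T=wrist(); pickle.dump((s,c,T),open("w4.pkl","wb"));save("w4.png",c["img"],1.5); print(s)
c=cap("scene"); pickle.dump(c,open("s4.pkl","wb"));save("s4.png",c["img"][180:380,250:460],3.5)
c=cap("top"); pickle.dump(c,open("t4.pkl","wb"));save("t4.png",c["img"][60:180,40:220],4)
E
```

```text
{'time_s': 9.975, 'joints': array([ 2.96762153e+01,  1.47470278e+01, -6.11209898e+00, -1.94459395e-03,
       -6.91593480e+01, -1.30130957e+02]), 'qd': array([ 0.09506681,  0.04675131,  0.14492863,  0.08534808,  0.0513065 ,
       -0.77014648]), 'joint_torque': array([-3.32615885e-02, -5.09832788e+01,  2.97301590e+01,  7.15148404e+00,
       -9.15132067e-02, -5.84764523e-02]), 'tcp_pos': array([0.60429155, 0.12360839, 0.23746098]), 'eef_rot': array([-1.79989482e+02, -1.52965440e-02,  1.69544565e+02]), 'contact_force': array([ 0.21068037, -0.54986503, -1.05900724]), 'moment': array([ 0.05394966, -0.13788739, -0.01179139]), 'gripper_width': 0.024062820962887557}
```

View pics/w4.png

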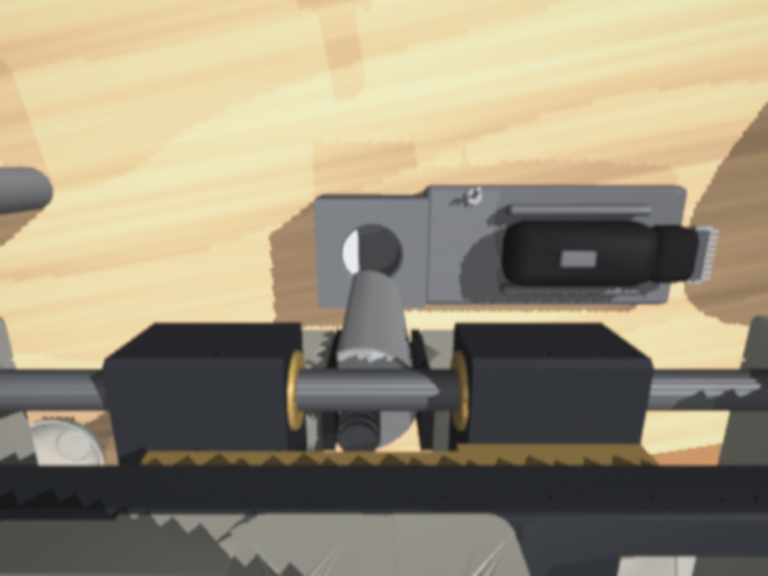

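View pics/s4.png

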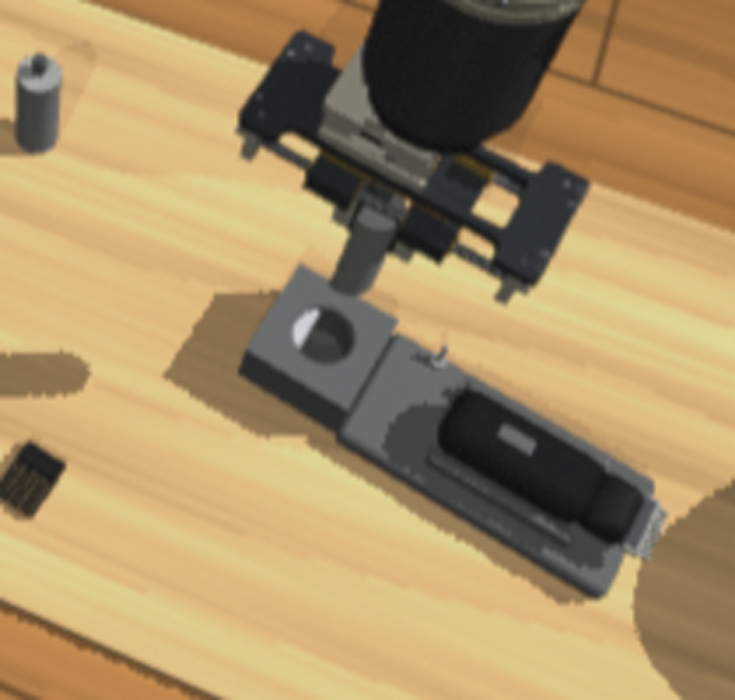

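```bash
python3 - <<'E'
from h import *
import pickle
s,c,T=pickle.load(open("w4.pkl","rb")); W=world(c,T); z=W[...,2]
m=(abs(z-.062)<.004).astype(np.uint8); m[:, :205]=0; m[:,292:]=0; m[212:]=0
ct,_=cv2.findContours(m,cv2.RETR_CCOMP,cv2.CHAIN_APPROX_NONE)
k=max(ct,key=len); P=cast(c,T,k[:,0],.062)[:,:2]*1000; print("block",cv2.minAreaRect(P.astype(np.float32)))
# bore rim: dark/bright inside block above the handle
ins=(z<.0585).astype(np.uint8); ins[:130]=0; ins[180:]=0; ins[:,:222]=0; ins[:,275:]=0
ct,_=cv2.findContours(ins,0,cv2.CHAIN_APPROX_NONE); k=max(ct,key=len)[:,0]; k=k[k[:,1]<176]
P=cast(c,T,k,.062)[:,:2]*1000
from scipy.optimize import least_squares
o=least_squares(lambda p:np.hypot(P[:,0]-p[0],P[:,1]-p[1])-p[2],[602,118,22],loss="soft_l1"); print("bore",o.x,len(P))
# handle in tool frame
Tt=c["T_tool_cam"]; Q=world(c,Tt)
h=(z>.15)&(z<.26); h[:, :222]=0; h[:,280:]=0; h[:178]=0; h[232:]=0
q=Q[h]*1000; print(len(q), q.min(0),q.max(0))
for v in range(180,232,6):
    u=np.where(h[v])[0]; p=Q[v,u]*1000; print(v,u.min(),u.max(),p[[0,len(u)//2,-1]].round(1).tolist())
E
```

```text
block ((601.2086791992188, 118.61021423339844), (83.94111633300781, 83.00601959228516), 79.57058715820312)
bore [600.84328838 118.70906158  21.15532196] 68
1743 [  3.14402452 -16.80529541 -22.49246968] [17.9525596  14.67361579 64.49146247]
180 240 249 [[17.0, -9.4, 63.2], [17.3, -5.6, 62.2], [17.1, -2.6, 63.0]]
186 235 261 [[16.2, -12.4, 48.6], [17.1, -3.1, 45.1], [12.0, 6.6, 64.5]]
192 234 265 [[16.3, -12.3, 32.8], [16.7, -1.7, 31.5], [8.2, 9.5, 60.8]]
198 232 267 [[16.2, -12.8, 19.6], [16.8, -1.6, 17.8], [5.6, 10.8, 53.9]]
204 231 268 [[16.1, -12.6, 8.4], [16.7, -1.5, 6.6], [5.9, 10.7, 38.9]]
210 230 269 [[16.4, -12.4, -3.0], [17.0, -2.0, -4.7], [5.7, 10.7, 27.3]]
216 228 270 [[15.6, -13.0, -10.2], [16.9, -2.0, -13.6], [6.0, 10.7, 15.3]]
222 222 279 [[11.4, -16.4, -8.1], [15.9, 1.1, -19.3], [10.2, 14.3, -5.1]]
228 222 279 [[9.9, -16.0, -12.8], [10.3, 8.4, -13.6], [9.9, 13.6, -12.8]]
```

Call:
{"api": "step_arm", "payload": {
  "commands": [
    [[2.6,0,0],0],
    [[0,0,30],0],
    [[0,0,35],0],
    [[0,0,25],0],
    [[0,0,12],0],
    [[0,0,0],0],
    [[0,0,0],0]
  ]
}}

```text
time_s: 11.0
tcp_pos: [0.6026, 0.1248, 0.1368]
eef_rot: [180.0, 0.1, 169.4]
contact_force: [0.6, -0.4, -1.3]
gripper_width: 0.0242
```

```bash
python3 - <<'E'
from h import *
s=r.get_state(); print(s["time_s"],s["tcp_pos"],s["eef_rot"],s["contact_force"])
c=cap("scene"); save("s5.png",c["img"][210:350,290:430],5)
c=cap("wrist"); save("w5.png",c["img"][100:320,160:360],3)
E
```

```text
11.0 [0.60261313 0.12481635 0.1367699 ] [1.79951961e+02 8.81408817e-02 1.69378538e+02] [ 0.56277815 -0.43247835 -1.27773762]
```

View pics/s5.png

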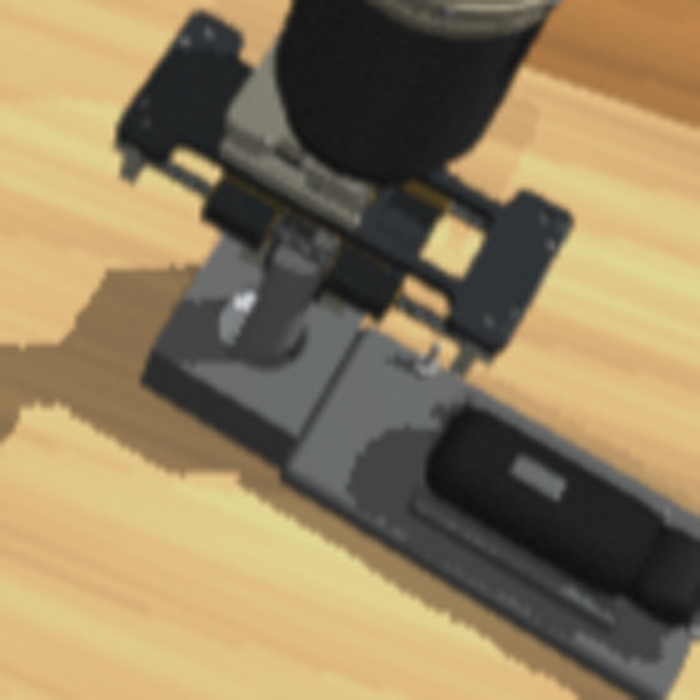

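View pics/w5.png

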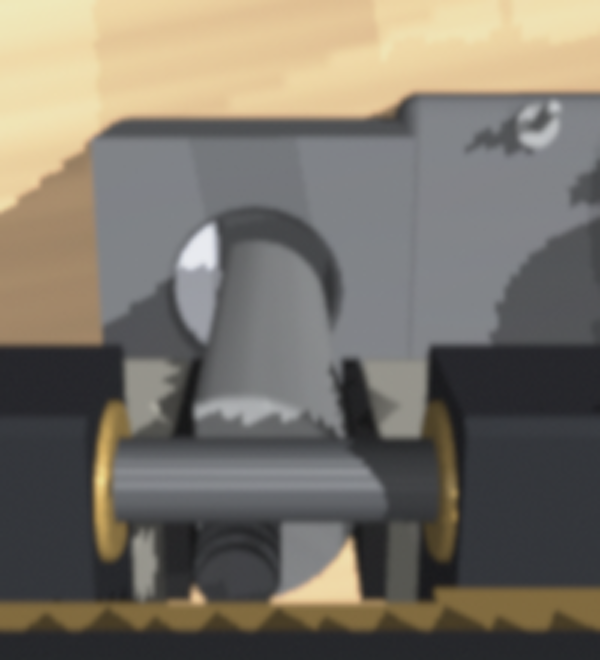

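Call:
{"api": "step_arm", "payload": {
  "commands": [
    [[0.5,-0.7,5],0],
    [[0,0,5],0],
    [[0,0,5],0],
    [[0,0,4],0],
    [[0,0,4],0],
    [[0,0,0],0],
    [[0,0,0],0]
  ]
}}

```text
time_s: 11.98
tcp_pos: [0.6014, 0.124, 0.1127]
eef_rot: [180.0, 0.0, 169.4]
contact_force: [0.3, 0.1, -1.7]
gripper_width: 0.0241
```

The bottom is below the key's top and there's no contact force. Continuing down.

Call:
{"api": "step_arm", "payload": {
  "commands": [
    [[0,0,5],0],
    [[0,0,5],0],
    [[0,0,5],0],
    [[0,0,4],0],
    [[0,0,2.5],0],
    [[0,0,1.5],0],
    [[0,0,1],0],
    [[0,0,0],0],
    [[0,0,0],0]
  ]
}}

```text
time_s: 13.1
tcp_pos: [0.6013, 0.1239, 0.0887]
eef_rot: [180.0, 0.0, 169.4]
contact_force: [-1.1, -0.1, -2.2]
gripper_width: 0.0242
```

Call:
{"api": "step_arm", "payload": {
  "commands": [
    [[0,0,1],0],
    [[0,0,0],0],
    [[0,0,0.5],0],
    [[0,0,0],0],
    [[0,0,0],0]
  ]
}}

```text
time_s: 13.72
tcp_pos: [0.6014, 0.1239, 0.0875]
eef_rot: [180.0, 0.0, 169.4]
contact_force: [-1.3, -0.2, 4.0]
gripper_width: 0.0241
```

It has touched the bottom at the predicted height (TCP 0.0875 m, 0.0655 m above the bore floor). Releasing.

Call:
{"api": "step_arm", "payload": {
  "commands": [
    [[0,0,0],0],
    [[0,0,0],0],
    [[0,0,0],0],
    [[0,0,0],0],
    [[0,0,0],0]
  ],
  "gripper": 0.35
}}

```text
time_s: 14.35
tcp_pos: [0.6013, 0.1239, 0.087]
eef_rot: [-180.0, -0.0, 169.4]
contact_force: [-0.0, -0.5, 0.5]
gripper_width: 0.0565
```

```bash
python3 - <<'E'
from h import *
s=r.get_state(); print(s["time_s"],s["tcp_pos"],s["contact_force"],s["gripper_width"])
c=cap("wrist"); save("w6.png",c["img"][100:320,160:360],3)
E
```

```text
14.35 [0.60126473 0.12394014 0.08700762] [-0.02901197 -0.49000984  0.48775782] 0.05653540515389618
```

View pics/w6.png

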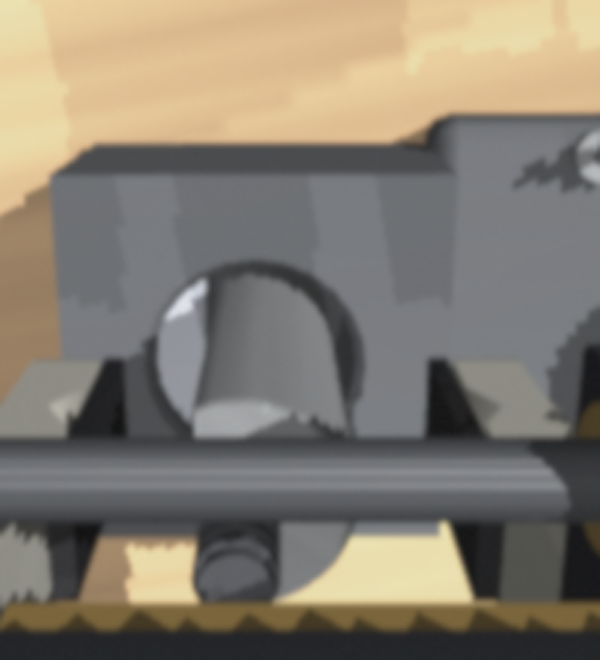

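The handle stands free, seated beside the key, with fingers clear on both sides. Next: straight up, back toward the robot, and a final look.

Call:
{"api": "step_arm", "payload": {
  "commands": [
    [[0,0,-8],0],
    [[0,0,-20],0],
    [[0,0,-40],0],
    [[0,0,-40],0],
    [[0,0,-40],0],
    [[30,0,-10],0],
    [[0,0,0],0],
    [[0,0,0],0]
  ]
}}

```text
time_s: 15.4
tcp_pos: [0.5718, 0.1295, 0.2454]
eef_rot: [180.0, 0.0, 169.4]
contact_force: [1.3, 0.9, -0.1]
gripper_width: 0.057
```

Call:
{"api": "step_arm", "payload": {
  "commands": [
    [[-40,0,0],0],
    [[-50,0,0],0],
    [[0,0,0],0],
    [[0,0,0],0]
  ]
}}

```text
time_s: 15.9
tcp_pos: [0.6602, 0.1124, 0.2436]
eef_rot: [-179.9, -0.1, 169.3]
contact_force: [-0.8, 0.6, 0.1]
gripper_width: 0.0569
```

```bash
python3 - <<'E'
from h import *
s,c,T=wrist(); print(s["time_s"],s["tcp_pos"],s["contact_force"]); save("w7.png",c["img"],1.5)
W=world(c,T); z=W[...,2]
near=(abs(W[...,0]-.602)<.035)&(abs(W[...,1]-.118)<.035)
st=W[near&(z>.136)&(z<.16)]; tp=W[near&(z>.115)&(z<.128)]
print("stub",len(st),st.mean(0),np.median(st[:,2]) if len(st) else 0); print("top",len(tp),np.median(tp[:,2]),cv2.minAreaRect((tp[:,:2]*1000).astype(np.float32)))
c=cap("scene"); save("s7.png",c["img"],1.5); W=world(c)
hsv=cv2.cvtColor(c["img"],cv2.COLOR_RGB2HSV)
q=W[(abs(W[...,0]-.51)<.05)&(abs(W[...,1]+.15)<.05)&(W[...,2]>.095)&(W[...,2]<.118)&(hsv[...,1]<70)]; print("tube",q.mean(0))
E
```

```text
15.9 [0.66019322 0.11237344 0.24356777] [-0.82347394  0.61465294  0.06218107]
stub 160 [0.60068701 0.11785337 0.14122264] 0.14152254977330095
top 759 0.12178235245358843 ((602.090576171875, 122.95429992675781), (23.88473892211914, 34.98553466796875), 78.6898193359375)
tube [ 0.51191842 -0.14886649  0.10948426]
```

View pics/w7.png

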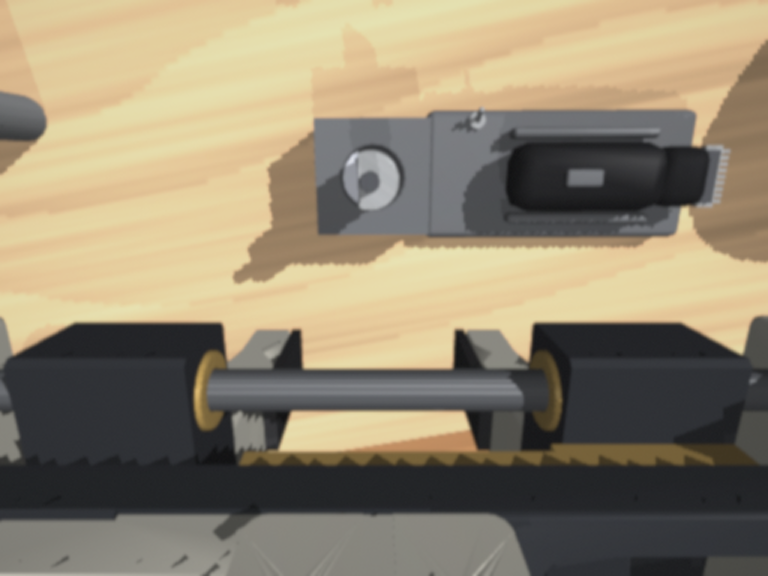

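View pics/s7.png

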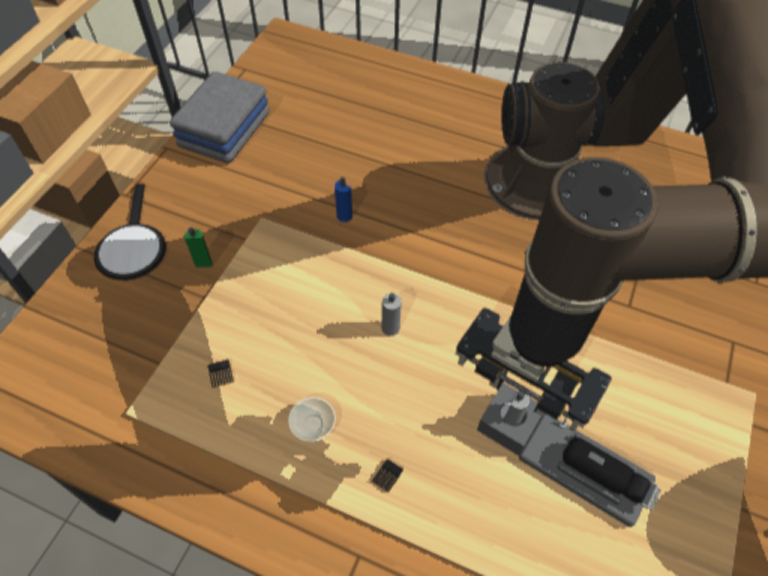

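The handle's top is at 0.122 m and its stub at 0.1415 m, as expected when fully home. It is upright beside the key at (372,180), and the tube hasn't moved. Handing in.

```bash
python3 - <<'E'
from plant import close_job
print(close_job())
E
```

```text
the job is handed in; nothing more can be done
None
```

The flat-sided steel handle is standing in the dock's bore, flat to the key and fully down, and the gripper has let go of it. I gripped it across flat and back, turned it 138°, lowered it past the key without contact, set it on the bottom with a light touch (about 6 N), and backed off. The job was handed in at about 16 s.

**Last checks**
- **Depth:** the body's top is at 122 mm and the stub's top at about 141.5 mm, where they should be for a handle resting on the bore floor.
- **Position and turn:** the stub is within about 2 mm of the bore's axis, and the flat is within about 1° of the key.
- **Round handle:** it is where it was at the start. Its measured position is the same to within 1 mm.
- **Disagreement:** two wrist-camera views of the bore differed by about 2 mm, the stated calibration accuracy. I aimed between them, inside the 4 mm play. No check failed.

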